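# Open a chest incubator and hold up its possibly latched inner cover

### The job

I need to take the sample jars out of the small chest incubator. Swing its grey hood open until it stands back on its stop, then raise the spring-shut inner cover by its round black knob; the knob does not show whether the cover is latched but a light tug tells, so if it is caught do not force it but turn the knob until it comes free. Finish still holding the cover up by the knob, open at about 40 degrees, with the hood left standing open on its own and the other things on the bench left where they are.

Things in the scene. Friction and masses are not known exactly. Their poses are not given: they have to be found in the camera images.
- incubator: small chest incubator fixed to the bench: cream case 160 mm front to back (its x), 250 mm wide (its y), 110 mm high, with a grey hood 54 mm deep on top (164 mm high in all when shut). Origin: centre of the case's underside on the bench. Its x axis points from its front panel (dark display, keys) to its back, z up
- hood (a joint): angle of the grey hood about its hinge on the back top edge of the case, rad: 0 shut, 1.62 standing back on its stop. It has no latch, weighs 0.45 kg, and falls shut below about 1.2 but leans onto its stop by itself above about 1.3
- hood_ball (a point): centre of the black ball knob (32 mm diameter) on a thin neck on top of the hood, centred, near its front edge; the ball's centre is 26 mm above the hood's top face and 26 mm behind its front edge. Moves with the hood. When shut it lies 58 mm in front of the case's middle and 190 mm above the bench
- hood_hinge (a point): middle of the hood's hinge axis, which runs along the incubator's y, 82 mm behind the case's middle and 110 mm above the bench; the ball is 140 mm in front of it and 80 mm above it when shut, so 161 mm away
- cover (a joint): angle of the inner cover about its own back hinge, rad: 0 shut flush with the steel rim, 1.2 at most. Springs shut when let go: holding it up at the knob takes 2 to 3 N. When latched it has only about 0.02 of play. 0.7 is 40 degrees. A caught cover comes free when the knob is turned on the same way by up to 1.9 rad (turn it while not pulling up); a free one could be turned back into the catch
- cover_knob (a point): centre of the round black knob head (30 mm across, 28 mm high, upright) near the front edge of the inner cover, hidden under the hood until that is open; 28 mm above the cover's top face, 94 mm in front of the cover's hinge, 32 mm in front of the case's middle, 138 mm above the bench when shut. Fixed to the cover: its axes are the cover's and do not show how far the knob is turned
- latch (a point): fixed point on the knob's axis at the latch tongue, 11 mm below the cover's top. The tongue turns with the knob, either way, no stops within 3 rad, friction about 0.03 N m, and stays where left. It catches under the front rim while it points within about 0.95 rad of straight forward, and is free beyond. At the start it points anywhere within 1.5 rad of forward, left or right; nothing shows where
- cover_hinge (a point): middle of the cover's hinge axis along the incubator's y, 62 mm behind the case's middle, 110 mm above the bench
- yellow_case_mid (a point): bystander: centre of a small yellow case, 58 x 88 x 34 mm, loose on the bench
- dropper_mid (a point): bystander: centre of a small brown dropper bottle with a green cap, 33 mm across, 83 mm tall, loose on the bench
- tape_mid (a point): bystander: centre of a roll of beige tape lying flat, 103 mm across, 25 mm high, loose on the bench

How it is judged:
On the way, in this order (a step that is already met when the one before it is completed fails the run):
1. the hood stands back on its stop (value of joint hood above 1.56 rad), for 0.3 s.
2. the cover is tugged by the knob: it leaves its seat at least by its play (value of joint cover above 0.01 rad and contact force between the fingers and knob_head above 1 N), for 0.1 s.
3. the cover is lifted clear of its latch (value of joint cover above 0.5 rad), for 0.2 s.
At the end, for the whole second after the job is handed in: The fingers hold the inner cover's round knob with the cover at 0.52 to 0.90 rad (30 to 52 degrees), the hood stands on its stop (above 1.56 rad) and the robot does not touch it (value of joint cover between 0.52 and 0.9 rad and contact force between the fingers and knob_head above 1 N and value of joint hood above 1.56 rad and contact force between each of the arm, the fingers and hood below 0.3 N); the arm keeps its last pose, push and grip.
It fails at once if the caught latch is forced (over 40 N on its tongue) (contact force between tongue and strike above 40 N).
It fails at once if a bystander is moved by more than 2 cm (distance of any of yellow_case_mid, dropper_mid, tape_mid from where it was at the start of the episode above 0.02 m).
It also fails if it takes over 67 s, if anything falls off the work surface, if the arm or the gripper's body presses on something with over 40 N, if the wrist force passes 120 N, or if a joint passes its speed limit or range.

### The arm

A 7-joint arm with a two-finger parallel gripper is mounted at the origin on a cart in front of the work surface, level with it; the furniture and walls round the work are solid. World frame = base frame: x ahead of the robot, y to its left, z up, the work surface at z = 0. Lengths are in m, angles in rad, forces in N, time in s.
With the tool pointing down it reaches from about 0.425 to 0.825 m from the base axis. Payload 3.6 kg.
Tool frame: the origin (TCP) lies where the fingers leave the gripper's body, on its centre line; the fingertips stand 73 mm ahead of it and the grasp point (between the pads) lies 54 mm ahead of it; z points along the fingers, y is the line along which they close (so a half turn about z gives the same grasp; the last joint's range is limited). The gripper opens to 85 mm and grips with 20 to 120 N. Pads are 22 mm wide; open, the fingers measure 114 mm over their backs; the gripper's body (76 mm by 85 mm) begins 54 mm behind the grasp point. The pads swing forward as they close: fully open they stand 13 mm farther back than shut.
Start: joints at [-1.329, 0.615, -0.013, 1.423, 0.008, 1.103, -0.04], TCP at [0.172, 0.627, 0.304] pointing down, gripper open.
Joint ranges: [-3.12, 3.12], [-0.3, 2.06], [-1.34, 1.32], [0.26, 2.42], [-1.36, 4.5], [0.01, 1.98], [-2.84, 2.84]. Speed limits (rad/s): [2.79, 2.79, 3.14, 3.14, 3.14, 3.14, 3.14].

### API

Orientations are given as a unit quaternion [x, y, z, w].
In Python, from station import arm, snapshot, camera_info, ticket gives the robot as it stands. Calls block until the motion is done:
- arm.movep(position, orientation): joint-space move of the TCP to a pose.
- arm.line_to(position, velocity=0.15, ori=None): straight line of the TCP; ori=None keeps the orientation; velocity is the mean speed in m/s.
- arm.move_j(angles): joint-space move.
- arm.move_gripper(opening, effort=None): opening from 0.0 (shut) to 1.0 (fully open); effort is the grip in N (None keeps the last); returns when the fingers have stopped.
- arm.pause(seconds).
- arm.ik(position, orientation): joint angles nearest the present ones, or None.
- snapshot(name): name is "side" or "top"; returns the picture (384x512x3 uint8, blue, green, red); there is no depth.
- camera_info(name): a dict with "fx", "fy", "cx", "cy" (pixels), "dist_coeffs" ([k1, k2, p1, p2, k3] as OpenCV has them; the pictures are not rectified), "R" (3x3) and "t" (3): a world point X has camera coordinates R X + t. Camera axes: x right, y down, z forward; pixel columns grow to the right and rows downward; lengths in m; the calibration is good to about 2 mm. A picture is of the moment at which its call begins. camera_info takes no time and is no camera call.
A pose or a line that the arm cannot do raises arm.MotionError and nothing moves.
- ticket.finish_job(): hands the job in; it is judged then, once.
Readings, each from a call of its own:
- arm.read_time(): time.
- arm.read_joint_positions(): joint angles.
- arm.read_dq(): joint speeds.
- arm.read_effort(): joint torques, N m.
- arm.read_tool_pos(): TCP position.
- arm.read_eef_rot(): TCP orientation.
- arm.read_ft_force(): force on the tool from outside, world axes, zero at the start.
- arm.read_wrist_torque(): the same for the moment, N m.
- arm.read_opening(): opening from 0.0 (shut) to 1.0 (fully open).
- arm.read_finger_force(): force on a finger pad.
Only numpy, scipy, OpenCV 4.12 (cv2) and the standard library are available. Lean on these libraries where they do the work, as an engineer would, in place of code of your own. Each camera call takes 0.05 s, during which the arm holds its last target. There are 200 camera calls.

## Working session

There is one attempt and no reset: what is moved stays moved. The work goes in short steps, each a Python script; the robot and the scene stay as the last script left them, time stands still between calls to the robot, and variables do not carry over. Pictures are saved under pics/ and viewed, at most 10 in all, crops included, and the job is handed in when it is done.

```bash
mkdir -p pics; ls
python3 - <<'E'
from station import *
import cv2
for n in("side","top"):
    cv2.imwrite(f"pics/{n}0.png",snapshot(n)); c=camera_info(n); print(n,c)
print(arm.read_time(),arm.read_eef_rot(),arm.read_tool_pos())
E
```

```text
pics
side {'fx': 379.4652202340425, 'fy': 379.4652202340425, 'cx': 260.9861826680854, 'cy': 191.1289237613257, 'dist_coeffs': array([0.01852015, 0.        , 0.        , 0.        , 0.        ]), 'R': array([[ 0.8719871 , -0.48946777,  0.00773255],
       [-0.28204723, -0.5152525 , -0.8092986 ],
       [ 0.4001098 ,  0.70351699, -0.58734657]]), 't': array([-0.47764278,  0.17512315,  0.95860246])}
top {'fx': 437.11489389813397, 'fy': 437.11489389813397, 'cx': 252.10131456213117, 'cy': 184.1102156030655, 'dist_coeffs': array([0.05403586, 0.        , 0.        , 0.        , 0.        ]), 'R': array([[ 1.60531826e-02, -9.99866812e-01,  2.94181729e-03],
       [-9.76834007e-01, -1.63111800e-02, -2.13375885e-01],
       [ 2.13395450e-01,  5.51694877e-04, -9.76965750e-01]]), 't': array([-0.14343975,  0.52044329,  1.3245098 ])}
0.1 [ 1.33452754e-01  9.91054490e-01 -1.15882112e-03 -1.33596303e-04] [0.17185303 0.62632514 0.30283955]
```

View pics/side0.png

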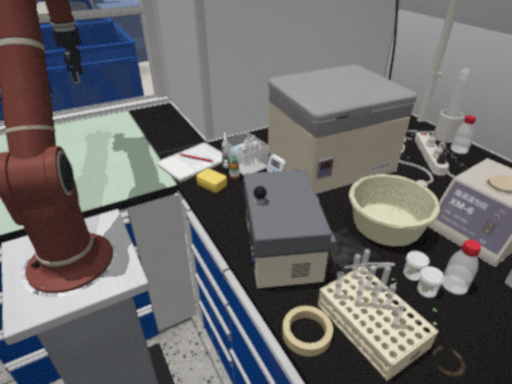

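View pics/top0.png

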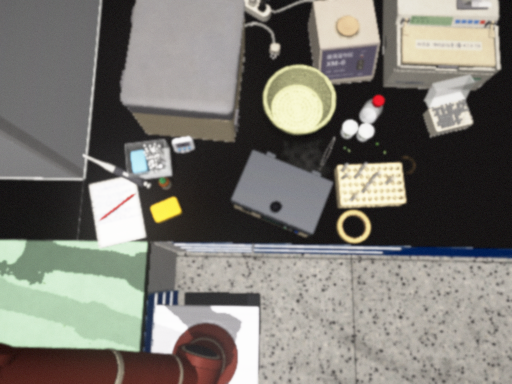

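The side view shows the incubator at about (290,225) with the ball at (260,192). In the top view the ball is at (276,206) and the hood's corners are near (257,152), (332,182), (308,234) and (232,203). The yellow case, the dropper and the tape are all clear of it. Next I'll compute the poses.

```bash
cat > h.py <<'E'
import numpy as np, cv2
from station import *
from scipy.spatial.transform import Rotation as Ro
def ray(n,uv):
    c=camera_info(n);K=np.array([[c['fx'],0,c['cx']],[0,c['fy'],c['cy']],[0,0,1]])
    p=cv2.undistortPoints(np.array([[uv]],float),K,c['dist_coeffs'])[0,0]
    d=c['R'].T@np.array([p[0],p[1],1]);return -c['R'].T@c['t'],d/np.linalg.norm(d)
def onz(n,uv,z):
    o,d=ray(n,uv);return o+d*(z-o[2])/d[2]
def tri(uvs,uvt):
    A=0;b=0;L=[]
    for n,uv in(("side",uvs),("top",uvt)):
        o,d=ray(n,uv);P=np.eye(3)-np.outer(d,d);A=A+P;b=b+P@o
    x=np.linalg.solve(A,b)
    return x,[np.linalg.norm(np.cross(x-ray(n,uv)[0],ray(n,uv)[1])) for n,uv in(("side",uvs),("top",uvt))]
def blob(im,c,r,thr):
    g=im.max(2);m=np.zeros(g.shape,np.uint8);x,y=c
    m[y-r:y+r+1,x-r:x+r+1]=(g[y-r:y+r+1,x-r:x+r+1]<thr)
    n,l,s,ce=cv2.connectedComponentsWithStats(m)
    i=1+np.argmax(s[1:,4]);return ce[i],s[i,4]
E
python3 - <<'E'
from h import *
S=cv2.imread("pics/side0.png");T=cv2.imread("pics/top0.png")
bs=blob(S,(260,192),9,45);bt=blob(T,(276,206),9,45);print(bs,bt,tri(bs[0],bt[0]))
print(T[185,280],T[229,290],T[170,250],T[140,270])
print(onz("top",bt[0],.19),onz("side",bs[0],.19))
g=T.astype(int).max(2);m=np.zeros(g.shape,np.uint8);m[145:240,225:340]=(g[145:240,225:340]>70)
m=cv2.morphologyEx(m,cv2.MORPH_OPEN,np.ones((3,3)))
cs,_=cv2.findContours(m,cv2.RETR_EXTERNAL,cv2.CHAIN_APPROX_NONE);c=max(cs,key=cv2.contourArea)
q=cv2.approxPolyDP(c,8,True)[:,0];print(q)
P=np.array([onz("top",p,.164) for p in q]);print(P.round(3));
for a,b in zip(P,np.roll(P,-1,0)):print(np.linalg.norm(b-a).round(3),np.degrees(np.arctan2(*(b-a)[1::-1])).round(1))
for n,uv in(("y",(166,209)),("tape",(354,226)),("drop",(165,183))):print(n,onz("top",uv,.03))
cv2.imwrite("pics/c.png",cv2.resize(T[135:250,215:365],None,fx=5,fy=5))
E
```

```text
(array([259.825, 193.3  ]), np.int32(80)) (array([275.19672131, 206.3442623 ]), np.int32(61)) (array([ 0.43057091, -0.20097334,  0.18815448]), [np.float64(0.000331218178863757), np.float64(0.00033121817886373956)])
[140 135 133] [55 53 54] [136 131 129] [27 29 30]
[ 0.43057531 -0.20099966  0.19      ] [ 0.42899642 -0.20310708  0.19      ]
[[252 150]
 [234 207]
 [313 233]
 [332 182]]
[[ 0.602 -0.133  0.164]
 [ 0.431 -0.084  0.164]
 [ 0.36  -0.31   0.164]
 [ 0.509 -0.367  0.164]]
0.178 164.1
0.237 -107.4
0.16 -21.0
0.252 68.3
y [0.44311365 0.13692704 0.03      ]
tape [ 0.39894135 -0.45763454  0.03      ]
drop [0.52746308 0.14506895 0.03      ]
```

View pics/c.png

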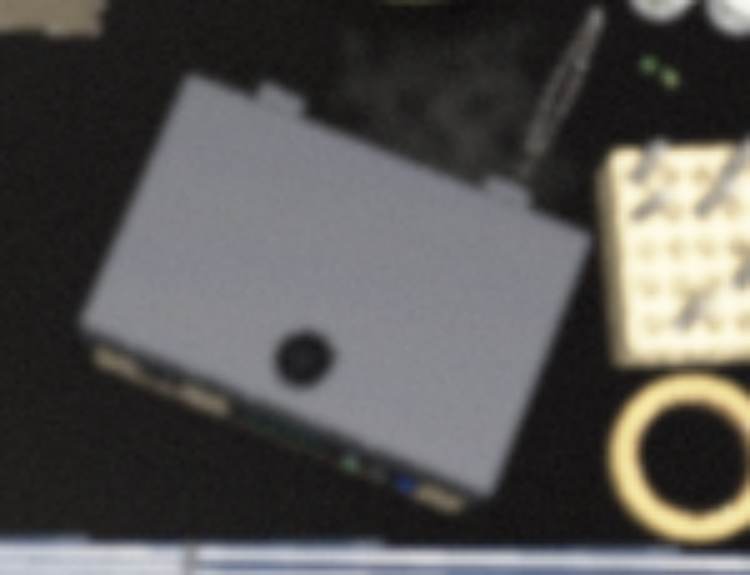

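```bash
cat >> h.py <<'E'
def corner(u,v): return onz("top",(215+u/5-.4,135+v/5-.4),.164)
BL,BR,FR,FL=[corner(*p) for p in((190,75),(590,237),(492,492),(82,325))]
iy=(BL-BR)/np.linalg.norm(BL-BR)+(FL-FR)/np.linalg.norm(FL-FR);iy[2]=0;iy/=np.linalg.norm(iy)
ix=np.array([iy[1],-iy[0],0]);Z=np.array([0,0,1.])
ball=np.array([.4300,-.2017,.190]);org=ball+.058*ix;org[2]=0
def W(x,z,y=0): return org+x*ix+y*iy+z*Z
def tool(grasp,tilt=0,yaw=0):
    "TCP pose for a grasp point; tilt>0 leans the gripper body back (+ix)"
    z=-(np.sin(tilt)*ix+np.cos(tilt)*Z)
    R=np.c_[np.cross(iy,z),iy,z];R=Ro.from_rotvec(yaw*Z).as_matrix()@R
    return grasp-.054*R[:,2],Ro.from_matrix(R).as_quat()
def hoodball(th):
    a=np.arctan2(80,-140)-th;return W(.082+.16125*np.cos(a),.110+.16125*np.sin(a))
E
python3 - <<'E'
from h import *
print(ix,iy,org,(BL+BR+FR+FL)/4, np.linalg.norm(FL-FR),np.linalg.norm(BL-FL))
for t in np.linspace(0,1.64,6): 
    q=arm.ik(*tool(hoodball(t)));print(t,hoodball(t).round(3),None if q is None else np.round(q,2))
for tl in(-.5,-.35,0,.3):
  for yw in(-1,0,1):
    q=arm.ik(*tool(W(-.032,.138),tl,yw));print(tl,yw,None if q is None else np.round(q,2))
E
```

```text
[ 0.92923894 -0.36947936  0.        ] [0.36947936 0.92923894 0.        ] [ 0.48389586 -0.2231298   0.        ] [ 0.48146297 -0.22205515  0.164     ] 0.25240391057858563 0.16263613645016836
0.0 [ 0.43  -0.202  0.19 ] [-0.    0.48  0.57  2.   -0.37  0.76  1.98]
0.32799999999999996 [ 0.461 -0.214  0.231] [-0.04  0.48  0.64  1.87 -0.35  0.91  1.96]
0.6559999999999999 [ 0.502 -0.23   0.259] [-0.01  0.51  0.63  1.71 -0.34  1.03  1.93]
0.9839999999999999 [ 0.55  -0.249  0.271] [ 0.04  0.58  0.58  1.55 -0.34  1.12  1.89]
1.3119999999999998 [ 0.599 -0.269  0.266] [ 0.11  0.66  0.51  1.39 -0.33  1.18  1.85]
1.64 [ 0.643 -0.286  0.244] [ 0.18  0.74  0.43  1.26 -0.31  1.21  1.81]
-0.5 -1 [-0.1   0.56  0.33  2.19  0.91  0.38 -0.49]
-0.5 0 [ 0.8   0.53 -0.57  2.35  2.14  0.34 -0.53]
-0.5 1 [ 0.17  0.67  0.75  2.16 -1.32  0.97 -2.22]
-0.35 -1 [-0.14  0.56  0.51  2.14  0.14  0.34  0.35]
-0.35 0 [ 0.43  0.47 -0.04  2.25  0.19  0.08  1.4 ]
-0.35 1 [ 0.96  0.58 -0.56  2.09 -0.04  0.39  2.73]
0 -1 [ 0.01  0.6   0.58  1.99 -0.5   0.69  1.1 ]
0 0 [ 0.2   0.55  0.28  1.98 -0.25  0.64  1.84]
0 1 [ 0.35  0.54  0.06  1.98 -0.06  0.62  2.64]
0.3 -1 [ 0.23  0.66  0.46  1.85 -0.58  1.    1.22]
0.3 0 [ 0.24  0.67  0.25  1.76 -0.15  1.03  1.75]
0.3 1 [0.2  0.62 0.09 1.86 0.24 0.87 2.3 ]
```

Run:
```python
from h import *
up=np.array([0,0,.075])
p,o=tool(ball);arm.movep(p+up,o);print(arm.read_time(),arm.read_ft_force())
arm.line_to(p,.12);arm.move_gripper(0,40);print(arm.read_time(),arm.read_opening(),arm.read_finger_force(),arm.read_ft_force().round(1))
cv2.imwrite("pics/s1.png",snapshot("side"))
if arm.read_opening()>.2:
  for t in np.linspace(0,1.6,11)[1:]:
    arm.line_to(tool(hoodball(t))[0],.07);f=np.array(arm.read_ft_force());print(round(t,2),(f@ix).round(1),(f@iy).round(1),f[2].round(1),arm.read_opening())
    if np.linalg.norm(f)>35: print("stop");break
print(arm.read_time())
cv2.imwrite("pics/s2.png",snapshot("side"))
```

```text
3.1417 [0.0692218  0.20111323 0.12513277]
4.475 0.3516251042251524 38.96657109260559 [1.  4.9 6.3]
0.16 -0.6 5.4 -3.7 0.34833749485486254
0.32 0.0 5.3 -3.5 0.35110755673464744
0.48 -0.1 6.2 -4.6 0.3462202721297829
0.64 -0.3 5.0 -3.4 0.3449474650247441
0.8 -2.4 5.5 -3.0 0.3479034377384623
0.96 -1.9 5.3 -0.9 0.3465112050294157
1.12 -1.5 6.5 0.1 0.3489301847127124
1.28 -0.2 4.9 0.6 0.32502675383749946
1.44 1.2 -0.0 0.6 0.0011069992860368017
1.6 1.4 0.9 -0.6 0.001956822813776406
9.6917
```

View pics/s2.png

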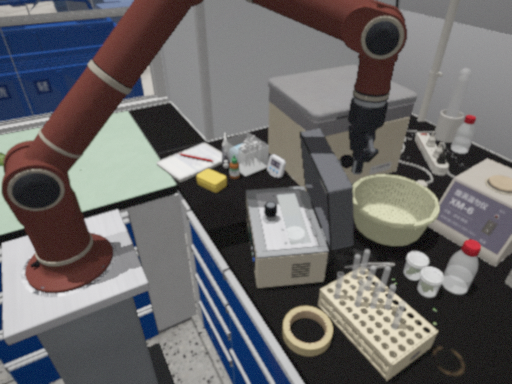

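The hood stands open and the ball slipped out near the end. The black cover knob now shows at about (270,210). I'll retreat upward and measure the knob in both views.

Run:
```python
from h import *
p=arm.read_tool_pos();arm.line_to([p[0],p[1],.40],.2);print(arm.read_ft_force().round(1))
pk,o=tool(W(-.032,.138));print(W(-.032,.138))
arm.line_to(pk*[1,1,0]+np.array([0,0,.40])-0.04*ix,.25);arm.move_gripper(1.0)
S=snapshot("side");T=snapshot("top");print(arm.read_time())
print(blob(S,(270,210),9,45))
cv2.imwrite("pics/s3.png",np.hstack([cv2.resize(S[110:300,200:400],(500,475)),cv2.resize(T[130:260,215:350],None,fx=2.2,fy=3.6538)[:475]]))
```

```text
[-0.5 -0.4 -1.2]
[ 0.45416021 -0.21130646  0.138     ]
12.3667
(array([269.92134831, 211.15730337]), np.int32(89))
```

View pics/s3.png

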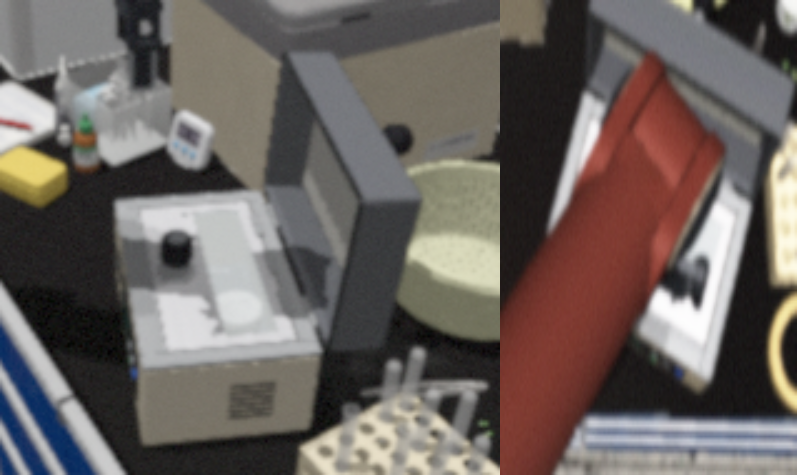

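The hood is on its stop, with nothing touching it. The knob's side pixel is (269.9,211.2). I'll check that against the model, then grasp and tug.

```bash
cat >> h.py <<'E'
knob=W(-.032,.138)
def tug(p,ori=None,n=9):
    f0=arm.read_ft_force()[2]
    for i in range(1,n):
        arm.line_to(p+np.array([0,0,.001*i]),.01);f=arm.read_ft_force()[2]-f0;print(i,round(f,1),(arm.read_tool_pos()[2]-p[2]).round(4))
        if f<-10: arm.pause(.2);return True
    return False
E
python3 - <<'E'
from h import *
k=onz("side",(269.9,211.2),.138);print("model",knob,"side",k)
d=k-knob;print(d@ix,d@iy)
if np.linalg.norm(d)<.012:
    g=knob+d/2;g[2]=.141
    p,o=tool(g);arm.movep(p+[0,0,.07],o);arm.line_to(p,.1)
    arm.move_gripper(0,40);print(arm.read_time(),arm.read_opening(),arm.read_finger_force(),arm.read_ft_force().round(1))
    np.save("g.npy",g)
    c=tug(p);print("caught",c,arm.read_time())
E
```

```text
model [ 0.45416021 -0.21130646  0.138     ] side [ 0.44969345 -0.21598703  0.138     ]
-0.0024213216372203712 -0.005999742456507471
14.3833 0.3359280605736144 39.68134939670563 [1.3 7.9 7.3]
1 -4.3 0.001
2 -8.8 0.0015
3 -11.3 0.0021
caught True 15.3333
```

The force offset at the grip (+7 N) makes this inconclusive, so I'll go on by absolute force.

```bash
cat >> h.py <<'E'
def tug(p,a=1,n=11,lim=-13):
    for i in range(a,n):
        arm.line_to(p+np.array([0,0,.001*i]),.01);f=arm.read_ft_force()[2];print(i,round(f,1),(arm.read_tool_pos()[2]-p[2]).round(4))
        if f<lim: arm.pause(.2);return True
    return False
E
python3 - <<'E'
from h import *
p,o=tool(np.load("g.npy"))
print(arm.read_ft_force().round(1));c=tug(p,4);print("caught",c,arm.read_time(),arm.read_opening())
E
```

```text
[ 4.3  6.3 -4.5]
4 -5.6 0.0029
5 -6.6 0.0039
6 -13.3 0.0041
caught True 16.2833 0.33730547580702397
```

It is caught: the force jumps to 13 N after a small rise. I'll relax the pull, turn the knob about 1.95 rad and tug again.

Run:
```python
from h import *
g=np.load("g.npy");p,o=tool(g);arm.line_to(p+[0,0,.001],.02);print(arm.read_ft_force().round(1))
g2=g+[0,0,.001]
for yw in -np.linspace(0,1.97,8)[1:]:
    arm.movep(*tool(g2,0,yw));print(round(yw,2),arm.read_ft_force().round(1),np.round(arm.read_wrist_torque(),2),arm.read_joint_positions()[6].round(2))
print(arm.read_time(),arm.read_opening())
c=tug(tool(g)[0],2,11,-13);print("caught",c,arm.read_time())
```

```text
[2.7 7.2 3.3]
-0.28 [3.  7.5 4.8] [ 1.59 -0.63 -0.09] 1.95
-0.56 [2.5 8.2 5.4] [ 1.65 -0.68  0.05] 1.74
-0.84 [3.3 8.7 5.1] [ 1.78 -0.8  -0.03] 1.52
-1.13 [4.9 8.8 5.5] [ 1.81 -0.91 -0.03] 1.3
-1.41 [4.3 8.7 5.5] [ 1.81 -1.01 -0.02] 1.08
-1.69 [3.  9.4 5.3] [ 1.79 -1.09 -0.04] 0.85
-1.97 [4.6 9.  5.5] [ 1.7  -1.19 -0.1 ] 0.62
18.9583 0.3338438534580476
2 1.0 0.0015
3 -2.1 0.002
4 -4.5 0.0027
5 -8.0 0.0033
6 -9.4 0.004
7 -11.3 0.0047
8 -12.9 0.0054
9 -15.8 0.0061
caught True 21.1583
```

The result is ambiguous, because with the pads turned the grip itself resists the cover's pivoting. I'll lower, release, regrasp with the pads along the hinge axis and centred better, and tug along the arc.

```bash
cat >> h.py <<'E'
def cov(a,g,tl=0):
    "grasp pose with the cover at angle a for shut grasp point g"
    h=W(-.062+.124,.110);v=g-h;x,z=v@ix,v[2]
    return tool(h+(x*np.cos(a)+z*np.sin(a))*ix+(v@iy)*iy+(-x*np.sin(a)+z*np.cos(a))*Z,tl)
E
python3 - <<'E'
from h import *
g=np.load("g.npy");q=arm.read_tool_pos();p=tool(g)[0]
arm.line_to(p+[0,0,.001],.03);arm.move_gripper(1.0);arm.line_to(p+[0,0,.06],.15)
g=knob-.001*ix+[0,0,.003];np.save("g.npy",g)
p,o=tool(g);arm.movep(p+[0,0,.06],o);print(arm.read_ft_force().round(1));arm.line_to(p,.12);arm.move_gripper(0,40)
print(arm.read_time(),arm.read_opening(),arm.read_ft_force().round(1))
for a in np.arange(.01,.121,.01):
    arm.line_to(cov(a,g)[0],.02);f=np.array(arm.read_ft_force());print(round(a,2),(f@ix).round(1),(f@iy).round(1),f[2].round(1),(arm.read_tool_pos()[2]-p[2]).round(4))
    if f[2]<-14: print("caught");break
print(arm.read_time())
E
```

```text
[-0.4  0.4  0.2]
25.3 0.3419788851687629 [0.2 4.8 5.2]
0.01 -0.9 5.5 2.4 0.0008
0.02 0.3 5.6 -1.4 0.0012
0.03 0.5 4.5 -3.5 0.0019
0.04 -0.2 4.7 -5.1 0.0026
0.05 1.5 4.6 -5.3 0.0034
0.06 0.6 5.1 -5.8 0.0042
0.07 0.7 5.0 -6.7 0.0051
0.08 1.6 4.7 -6.9 0.006
0.09 1.4 5.6 -6.7 0.007
0.1 1.8 5.3 -6.8 0.0077
0.11 1.3 4.5 -6.8 0.0087
0.12 1.4 4.5 -7.8 0.0095
28.3
```

The force levels off at about 7 N as it rises, so the cover is free. I'll lift along the arc, tilting partway.

Run:
```python
from h import *
g=np.load("g.npy")
for a in np.arange(.18,.70,.06):
    p,o=cov(a,g,.42*(a-.12));arm.line_to(p,.05,ori=o);f=np.array(arm.read_ft_force());print(round(a,2),(f@ix).round(1),(f@iy).round(1),f[2].round(1),round(arm.read_opening(),3),round(arm.read_finger_force(),1))
    if np.linalg.norm(f)>25: print("stop");break
arm.pause(.4);print(arm.read_time())
S=snapshot("side");cv2.imwrite("pics/s4.png",cv2.resize(S[60:310,180:430],(600,600)))
```

```text
0.18 0.4 5.2 -5.6 0.339 40.3
0.24 -0.5 5.5 -5.0 0.34 40.1
0.3 -0.8 5.6 -4.8 0.337 40.2
0.36 -1.9 5.7 -4.5 0.341 40.1
0.42 -2.4 5.6 -5.6 0.335 40.1
0.48 -3.4 5.3 -4.3 0.335 40.2
0.54 -3.9 5.1 -4.9 0.338 40.2
0.6 -4.1 5.5 -3.1 0.338 40.3
0.66 -4.1 4.9 -2.8 0.333 40.3
31.2833
```

View pics/s4.png

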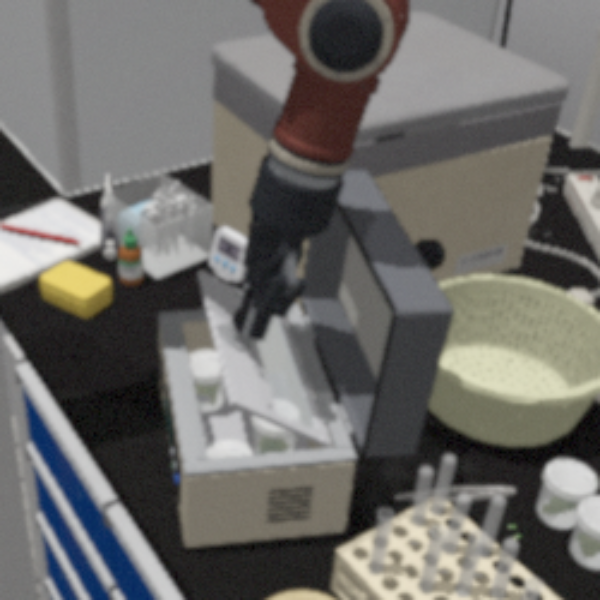

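The cover is up at roughly 40° with the knob held at about (250,320) in the crop. The hood is upright and clear of the gripper, and the yellow case and dropper haven't moved. Handing in.

```bash
python3 -c "
from station import *
print(ticket.finish_job(),arm.read_time())"
```

```text
the job is handed in; nothing more can be done
the job is handed in; nothing more can be done
```

I handed the job in with the hood standing open on its stop and the cover held by its knob at about 0.66 rad (38 degrees). The cover was caught, so I turned the knob to free it. The yellow case and dropper look unmoved; the tape was out of the last picture, and I have no verdict back.

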